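# Refill the cedar-plug jar at the shoemaker's bench

### The job

Pour the five cedar plugs from the steel scoop through the funnel into the jar and set the scoop back down upright on the bench. Lift the funnel out of the jar and stand it on its spout on the cork mat, put the green cap on the jar and press it fully home, so that the red collar goes all the way down. Leave everything else on the bench where it is.

Things in the scene. Friction and masses are not known exactly. Their poses are not given: they have to be found in the camera images.
- jar: clear jar, outside diameter 72, bore diameter 62, 115 high, inner floor 10 up, on a dark wooden foot of diameter 110, fixed to the bench. Origin: centre of its underside, z up. (mm)
- jar_mouth (a point): centre of the jar's rim, 115 above the bench (mm)
- collar (a joint): red sealing collar (outside diameter 86, bore 73, 20 high) round the jar's neck, stiff: it stands 8 proud of the jar's rim at value 0 m and stays where it is pressed; 0.008 m = fully down, flush with the rim. About 8 N moves it. (mm)
- funnel: wide aluminium funnel, diameter 154 at the rim, 78 high, wall 3, with a straight spout (outside diameter 58, bore 52, 30 long) under a 45 degree cone. At the start it stands with its spout 29 deep in the jar, its cone resting on the collar (its origin 86 above the bench). Origin: centre of the spout's lower end; z up the axis. It stands by itself on its spout. (mm)
- funnel_tab (a point): grip point of the funnel's upright orange tab at its rim, at (-79, 0, 110) in the funnel's frame: a plate 8 thick (along the funnel's x, radial), 40 wide (along y), its top at 125 over the origin, 47 above the rim (mm)
- cap: green jar cap: white plug below (diameter 56, 14 long, tapered foot), disc of diameter 84, 12 thick, round knob of diameter 32, 30 high on top; 56 high in all. Stands on its plug. Origin: centre of the plug's lower end; z up. Fully home its origin is 101 above the bench, its disc on the jar's rim. (mm)
- cap_knob (a point): centre of the knob's top, 56 above the cap's origin (mm)
- scoop: steel scoop holding the plugs, 147 long (x), 80 wide (y), walls 40 high and 4 thick, floor 4 thick, back wall at +x; its nose at -x is open, the last 35 of the floor rising 8. Origin: on its underside, about the middle; z up. A wooden bar handle, 14 wide (y), 20 high, from x = -32 to 74, runs over it along x, its centre at z = 85. (mm)
- scoop_grip (a point): grip point at the middle of the scoop's handle bar, at (10, 0, 85) in the scoop's frame (mm)
- scoop_lip (a point): middle of the scoop's pouring edge, at (-74, 0, 12) in the scoop's frame (mm)
- mat: square cork mat fixed to the bench, 150 x 150, 3 thick; origin under its centre (mm)
- plug0: cedar plug, a pale rounded wooden piece of diameter 22, 30 long along its x; origin at its centre; starts in the scoop (mm)
- plug1: cedar plug, a pale rounded wooden piece of diameter 22, 30 long along its x; origin at its centre; starts in the scoop (mm)
- plug2: cedar plug, a pale rounded wooden piece of diameter 22, 30 long along its x; origin at its centre; starts in the scoop (mm)
- plug3: cedar plug, a pale rounded wooden piece of diameter 22, 30 long along its x; origin at its centre; starts in the scoop (mm)
- plug4: cedar plug, a pale rounded wooden piece of diameter 22, 30 long along its x; origin at its centre; starts in the scoop (mm)
- shoe: bystander: a black shoe with green upper, 250 long, 85 wide, 120 high; origin under its middle (mm)
- bottle: bystander: a glass bottle, diameter 58, 120 high; origin under its centre (mm)
- mug: bystander: a white mug, diameter 80, 90 high, handle at its +y; origin under its centre (mm)
- tin: bystander: a flat blue polish tin, diameter 76, 35 high; origin under its centre (mm)
- brush: bystander: a brush with wooden handle, 180 long, lying along its x axis (mm)
Things that resemble listed ones, but are neither listed nor needed, are in the scene too. Of the things like the cap, leave any that is yellow; of the rest the smaller one is meant. Leave any purple look-alike of the funnel alone.

How it is judged (in metres and radians):
On the way, in this order (a step that is already met when the one before it is completed fails the run):
1. all five plugs are in the jar (or the spout inside it) while the funnel still stands in the jar (horizontal distance between each of plug0, plug1, plug2, plug3, plug4 and jar below 0.033 m and z of plug0 in the frame of jar between 0.01 and 0.115 m and z of plug1 in the frame of jar between 0.01 and 0.115 m and z of plug2 in the frame of jar between 0.01 and 0.115 m and z of plug3 in the frame of jar between 0.01 and 0.115 m and z of plug4 in the frame of jar between 0.01 and 0.115 m and horizontal distance between funnel and jar below 0.015 m and z of funnel in the frame of jar below 0.095 m), for 0.2 s.
2. the funnel is out of the jar and the cap is pressed fully home (value of joint collar above 0.0065 m and horizontal distance between cap and jar below 0.006 m and z of cap in the frame of jar between 0.095 and 0.104 m and angle between cap's own z axis and vertical below 0.06 rad), for 0.2 s.
At the end, for the whole second after the job is handed in: All plugs in the jar; cap on it, level, within 6 mm of its axis, disc within 3 mm of the rim, collar down 6.5 of 8 mm or more; funnel upright (0.1 rad), at rest on the cork mat within 60 mm of its middle; scoop upright (0.1 rad), at rest, flat on the bench or mat (all of step 2 and horizontal distance between each of plug0, plug1, plug2, plug3, plug4 and jar below 0.033 m and z of plug0 in the frame of jar between 0.01 and 0.115 m and z of plug1 in the frame of jar between 0.01 and 0.115 m and z of plug2 in the frame of jar between 0.01 and 0.115 m and z of plug3 in the frame of jar between 0.01 and 0.115 m and z of plug4 in the frame of jar between 0.01 and 0.115 m and horizontal distance between funnel and mat below 0.06 m and height (world z) of each of funnel, scoop below 0.009 m and angle between each of funnel, scoop's own z axis and vertical below 0.1 rad and linear speed of each of funnel, scoop, cap below 0.02 m/s); the robot touches nothing.
It fails at once if a bystander (shoe, bottle, mug, tin or brush) is moved more than 30 mm (distance of any of shoe, bottle, mug, tin, brush from where it was at the start of the episode above 0.03 m).
It also fails if it takes over 72 s, if anything falls off the work surface, if the arm or the gripper's body presses on something with over 40 N, if the wrist force passes 120 N, or if a joint passes its speed limit or range.

### The arm

A 6-joint arm with a two-finger parallel gripper is mounted at the origin on the work surface. World frame = base frame: x ahead of the robot, y to its left, z up, the work surface at z = 0. Lengths are in mm, angles in rad, forces in N, time in s.
With the tool pointing down it reaches from about 325 to 850 mm from the base axis. Payload 15.5 kg.
Tool frame: the origin (TCP) lies between the finger pads; the fingertips stand 25 mm ahead of it and the grasp point (between the pads) lies 6 mm ahead of it; z points along the fingers, y is the direction in which the jaws open and shut (so a half turn about z gives the same grasp; the last joint's range is limited). The gripper opens to 91 mm and grips with 3 to 60 N. Pads are 32 mm wide; open, the fingers measure 118 mm over their backs; the gripper's body (76 mm by 178 mm) begins 60 mm behind the grasp point.
Start: joints at [1.085, 0.494, 1.345, -0, 1.302, -0.096], TCP at [238.076, 577.881, 238.915] pointing down, gripper open.
Joint ranges: [-2.91, 2.91], [-0.82, 2.16], [0.22, 2.67], [-1.22, 4.37], [0.12, 2.79], [-3.08, 3.08]. Speed limits (rad/s): [1.89, 1.89, 2.57, 3.01, 3.01, 3.01].

### API

Orientations are given as a unit quaternion [w, x, y, z].
In Python, from plant import env, kinematics, status, snapshot, order gives the robot as it stands. The module is installed in compiled form; this text tells all that it offers. Calls block until the motion is done:
- env.move_ptp(position, orientation): joint-space move of the TCP to a pose.
- env.servo_line(position, rotation=None, rate=150, until_force=None): straight line of the TCP; rotation=None keeps the orientation; rate is the mean speed in mm/s. With until_force (N) it stops when the force on the tool has changed by that much, and returns True; else False.
- env.movej(angles): joint-space move.
- env.let_go() and env.gripper_close(grasp_force=None): open the fingers fully, or close them until they stop; grasp_force is the grip in N (None keeps the last).
- env.wait(seconds).
- kinematics.solve_ik(position, orientation): joint angles nearest the present ones, or None.
- status.get_state(): the state.
- snapshot(name): name is "scene" or "side" or "wrist"; returns a dict with "pixels" (480x640x3 uint8, red, green, blue), "z_map" (480x640 float32, mm along the optical axis (not along the pixel's ray), 0 where there is no reading), "fx", "fy", "cx", "cy" (pixels), "R" (3x3) and "t" (3): a world point X has camera coordinates R X + t. Camera axes: x right, y down, z forward; pixel columns grow to the right and rows downward; lengths in mm; the calibration is good to about 2 mm. A picture is of the moment at which its call begins.
A pose or a line that the arm cannot do raises env.PlanningError and nothing moves.
- order.sign_off(): hands the job in, once; it reports no verdict.
The state is a dict: "clock": time; "joints": joint angles; "qvel": joint speeds; "tau": joint torques, N m; "ee_pos": TCP position; "orientation": TCP orientation; "wrist_force": force on the tool from outside, world axes, zero at the start; "moment": the same for the moment, N m; "finger_gap": finger opening in mm.
Only numpy, scipy, OpenCV 4.12 (cv2) and the standard library are available. Lean on these libraries where they do the work, as an engineer would, in place of code of your own. Each camera call takes 0.05 s, during which the arm holds its last target. There are 200 camera calls.

## Working session

There is one attempt and no reset: what is moved stays moved. The work goes in short steps, each a Python script; the robot and the scene stay as the last script left them, time stands still between calls to the robot, and variables do not carry over. Pictures are saved under pics/ and viewed, about 8 in all and at most 12, crops included, and the job is handed in when it is done.

```bash
mkdir -p pics; ls
cat > h.py <<'E'
import numpy as np, cv2
from plant import env, kinematics, status, snapshot, order
def cloud(s):
    z=s["z_map"].astype(float); v,u=np.mgrid[:480,:640]
    c=np.stack([(u-s["cx"])/s["fx"]*z,(v-s["cy"])/s["fy"]*z,z],-1)
    return (c-np.array(s["t"]))@np.array(s["R"])   # R^T (c-t)
def save(s,n): cv2.imwrite("pics/"+n,cv2.cvtColor(s["pixels"],cv2.COLOR_RGB2BGR))
E
python3 - <<'E'
from h import *
import pickle
for n in("scene","side","wrist"):
    s=snapshot(n); save(s,n+"0.png"); pickle.dump(s,open(n+"0.pkl","wb"))
    R=np.array(s["R"]);print(n,-R.T@np.array(s["t"]),R[2],s["fx"])
print(status.get_state())
E
```

```text
pics
scene [1057.5952297  -362.71836121 1088.98858024] [-0.45821568  0.32419165 -0.82760991] 491.2601334076533
side [288.43993565 947.76665922 899.99936999] [ 0.18421345 -0.76347285 -0.619011  ] 623.2300652838657
wrist [159.94659036 609.34527966 383.75380225] [ 0.27376655 -0.1132127  -0.95510982] 416.09117238647195
{'clock': 0.15, 'joints': array([ 1.08449763e+00,  4.94081407e-01,  1.34598068e+00,  9.30421180e-06,
        1.30248112e+00, -9.55125412e-02]), 'qvel': array([ 0.00016621, -0.00164294, -0.0024394 , -0.00206716, -0.00142314,
        0.00062665]), 'tau': array([ 1.44855112e-03, -8.79185200e+01, -3.82045484e+01,  7.07293069e-02,
        5.01019461e-02,  1.39137128e-06]), 'ee_pos': array([237.95120617, 577.648834  , 238.45250267]), 'orientation': array([-1.40615961e-04,  1.94153338e-01,  9.80971078e-01, -4.54023054e-04]), 'wrist_force': array([-0.31117649,  0.12100431,  0.40560118]), 'moment': array([ 0.01550713, -0.00440498,  0.04917683]), 'finger_gap': 91.33604155244751}
```

View pics/scene0.png

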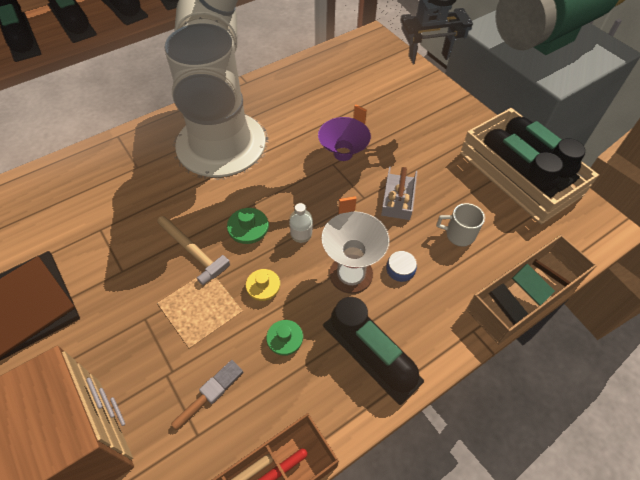

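View pics/side0.png

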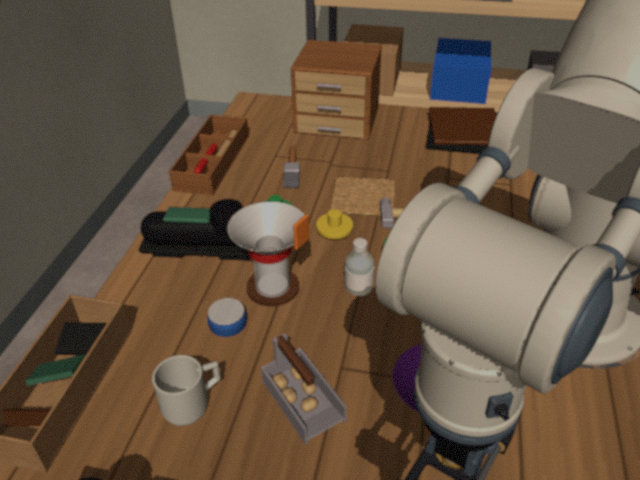

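The scene view shows the funnel rim at about (355,243) on the jar (350,275), with its orange tab at (348,204). The scoop is at (402,195), the mat at (200,305), green caps at (248,225) and (285,337), a yellow cap at (263,285) and a purple funnel at (345,138). The side view shows the scoop with its plugs at (305,390). Next I'll measure these.

```bash
cat > m.py <<'E'
from h import *
import pickle
from scipy.optimize import least_squares
S={n:pickle.load(open(n+"0.pkl","rb")) for n in("scene","side","wrist")}
for n,s in S.items():
    P=cloud(s); hsv=cv2.cvtColor(s["pixels"],cv2.COLOR_RGB2HSV); h,sa,v=[hsv[...,i].astype(int) for i in range(3)]
    X,Y,Z=P[...,0],P[...,1],P[...,2]; ok=s["z_map"]>0
    on=ok&(Z>4)&(Z<260)&(X>200)&(X<900)&(np.abs(Y)<700)
    def rep(nm,m,zlo=-5,zhi=300):
        k,l,st,c=cv2.connectedComponentsWithStats((m&ok&(Z>zlo)&(Z<zhi)).astype(np.uint8))
        for i in range(1,k):
            if st[i,4]>25:
                q=P[l==i]; print(n,nm,st[i,4],"px",c[i].round(),"min",np.percentile(q,2,0).round(),"max",np.percentile(q,98,0).round(),"med",np.median(q,0).round())
    rep("green",(h>45)&(h<80)&(sa>120)&(v>40),8,80)
    rep("orange",(h>3)&(h<16)&(sa>170)&(v>120),150,260)
    rep("red",((h<4)|(h>174))&(sa>150)&(v>70),80,140)
    rep("yellow",(h>22)&(h<34)&(sa>150),5,80)
    rep("grey",(sa<60)&(v>50)&on,5,45)
    rep("greyhi",(sa<60)&(v>50)&on,110,190)
    rep("handle",(X>150)&(sa>60)&on&(h<25),60,105)
E
python3 m.py
```

```text
scene green 97 px [245. 216.] min [ 319. -109.   69.] max [351. -77.  78.] med [337. -96.  73.]
scene green 249 px [253. 233.] min [ 353. -133.   29.] max [383. -53.  39.] med [366. -91.  35.]
scene green 656 px [286. 335.] min [ 615. -208.   23.] max [ 689. -139.   58.] med [ 654. -172.   27.]
scene orange 212 px [347. 204.] min [514.  69. 170.] max [531. 101. 214.] med [523.  85. 196.]
scene yellow 552 px [264. 282.] min [ 468. -180.   22.] max [ 541. -109.   60.] med [ 508. -142.   27.]
scene grey 665 px [399. 196.] min [400. 241.   5.] max [543. 386.  43.] med [478. 309.  15.]
scene grey 183 px [466. 221.] min [626. 381.   6.] max [674. 410.  45.] med [645. 403.  29.]
scene grey 245 px [457. 237.] min [620. 323.  10.] max [700. 375.  44.] med [678. 339.  29.]
scene grey 136 px [301. 235.] min [420. -10.  13.] max [450.  37.  44.] med [444.   6.  30.]
scene grey 591 px [401. 264.] min [624. 135.   9.] max [686. 201.  40.] med [655. 167.  35.]
scene grey 397 px [214. 269.] min [ 381. -269.    7.] max [ 415. -187.   30.] med [ 402. -226.   24.]
scene grey 162 px [350. 279.] min [585
[... 3888 characters left out ...]
x [883. -15. 101.] med [863. -33.  92.]
side handle 35 px [348. 255.] min [433.  14.  71.] max [449.  31. 101.] med [443.  24.  83.]
side handle 86 px [268. 262.] min [559.  50.  65.] max [628. 100. 105.] med [588.  83.  95.]
side handle 2074 px [ 71. 377.] min [829. 233.  61.] max [890. 530.  82.] med [832. 403.  73.]
side handle 607 px [295. 360.] min [446. 262.  78.] max [519. 342.  97.] med [481. 309.  93.]
wrist grey 1187 px [208. 429.] min [405. 335.   5.] max [457. 396.  29.] med [431. 366.   8.]
wrist handle 1388 px [ 53. 298.] min [201. 356.  70.] max [234. 368. 104.] med [214. 361.  86.]
wrist handle 1220 px [430. 413.] min [439. 581.  61.] max [444. 619.  90.] med [440. 601.  77.]
```

View pics/wrist0.png

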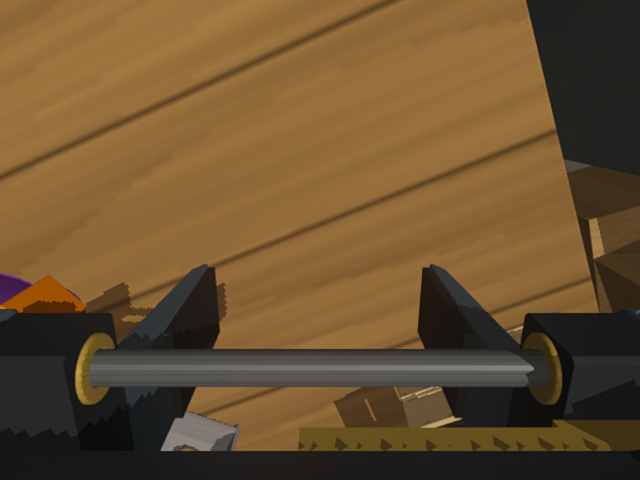

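The wrist view only shows the scoop's nose at (200,440), which means the nose points away from the jar. The small green cap is the one at about (654,-172), with its top at 58; the other green one is 78 high. I'll now do precise fits.

```bash
cat > m2.py <<'E'
from h import *
import pickle
from scipy.optimize import least_squares
def circ(q,r=None):
    f=lambda p:np.hypot(q[:,0]-p[0],q[:,1]-p[1])-(r or p[2])
    return least_squares(f,[*q[:,:2].mean(0),r or 60],loss="soft_l1",f_scale=2).x.round(1)
for n in("scene","side"):
    s=pickle.load(open(n+"0.pkl","rb"))
    P=cloud(s); hsv=cv2.cvtColor(s["pixels"],cv2.COLOR_RGB2HSV); h,sa,v=[hsv[...,i].astype(int) for i in range(3)]
    X,Y,Z=P[...,0],P[...,1],P[...,2]; ok=s["z_map"]>0
    near=lambda c,r: ok&(np.hypot(X-c[0],Y-c[1])<r)
    f=P[near((590,57),100)&(sa<60)&(Z>145)&(Z<172)]
    # cone: radius = z-116+26 inner: fit axis from inner/outer rim points
    top=f[f[:,2]>160]; print(n,"rim",len(top),circ(top),"r77",circ(top,75.5),"zmax",np.percentile(top[:,2],95).round(1))
    t=P[near((522,87),40)&(h>3)&(h<16)&(sa>150)&(Z>170)]; print(" tab",t.mean(0).round(1),cv2.minAreaRect(t[:,:2].astype(np.float32)),"ztop",t[:,2].max().round(1))
    r=P[near((590,57),70)&((h<5)|(h>172))&(sa>140)&(Z>95)&(Z<130)]
    if len(r)>30: print(" collar",len(r),circ(r,43),r[:,2].min(),r[:,2].max())
    g=(h>45)&(h<85)&(sa>100)
    for c in((654,-172),(345,-92)):
        q=P[near(c,60)&g]; 
        if len(q)>20:
            zt=np.percentile(q[:,2],98); k=q[q[:,2]>zt-4]; d=q[q[:,2]<zt-22]
            print(" cap ztop",zt.round(1),"knob",len(k),k.mean(0).round(1),circ(k,16),"disc",len(d),d[:,2].max().round(1),cv2.minEnclosingCircle(d[:,:2].astype(np.float32)))
    b=P[near((484,300),75)&(h<25)&(sa>60)&(Z>86)&(Z<102)]; print(" bar",len(b),cv2.minAreaRect(b[:,:2].astype(np.float32)),b[:,2].max())
    w=P[near((470,315),120)&(sa<70)&(Z>-1)&(Z<46)]; w=w[w[:,2]>33]; print(" walltop",len(w),cv2.minAreaRect(w[:,:2].astype(np.float32)))
    # mat by colour: pale cork vs bench
    R=np.array(s["R"]);o=-R.T@s["t"]; px=(200,305) if n=="scene" else (362,195)
    print(" mat hsv",hsv[px[1]-6:px[1]+6,px[0]-6:px[0]+6].reshape(-1,3).mean(0), "xyz",P[px[1],px[0]].round(1))
    m=near((P[px[1],px[0],0],P[px[1],px[0],1]),130)&(np.abs(Z-3)<9); cv2.imwrite(f"pics/mat_{n}.png",np.where(m[...,None],s["pixels"][...,::-1],0)[(130 if n=="side" else 220):(260 if n=="side" else 380),(100 if n=="scene" else 280):(300 if n=="scene" else 480)].repeat(3,0).repeat(3,1))
E
python3 m2.py
```

```text
scene rim 539 [593.8  57.3  72.2] r77 [594.8  56.2  75.5] zmax 167.3
 tab [522.5  84.9 195.3] ((521.91015625, 85.76947021484375), (39.8363151550293, 12.391141891479492), 65.01225280761719) ztop 215.8
 cap ztop 58.3 knob 123 [ 650.8 -176.4   56.8] [ 648.8 -168.    16. ] disc 813 36.3 ((650.406494140625, -170.77517700195312), 46.33321762084961)
 cap ztop 75.7 knob 128 [334.5 -91.8  74.1] [333.4 -90.8  16. ] disc 883 53.6 ((334.28369140625, -89.24609375), 56.21630859375)
 bar 165 ((481.17486572265625, 298.16949462890625), (23.281768798828125, 108.48184204101562), 47.19334030151367) 101.31242153087959
 walltop 214 ((468.6356506347656, 315.21527099609375), (79.82469940185547, 153.07513427734375), 44.19497299194336)
 mat hsv [ 15.29166667 125.5625     219.5625    ] xyz [ 460.  -298.     4.7]
side rim 429 [594.9  58.3  73.3] r77 [593.2  59.3  75.5] zmax 166.0
 tab [520.2  91.1 192.6] ((520.1803588867188, 88.38910675048828), (44.56306076049805, 9.230749130249023), 67.70955657958984) ztop 213.6
 collar 313 [595.9  56.5  43. ] 101.54860705937628 126.09782632465736
 cap ztop 58.5 knob 47 [ 650.8 -173.7   56.2] [ 642.1 -184.6   16. ] disc 13 27.1 ((634.21044921875, -207.44845581054688), 11.972016334533691)
 bar 514 ((482.99322509765625, 299.55035400390625), (23.60338020324707, 109.8467025756836), 46.6142578125) 99.61111909420754
 walltop 665 ((469.11810302734375, 317.04095458984375), (81.61471557617188, 149.51788330078125), 44.273193359375)
 mat hsv [ 15.45833333 130.51388889 145.8125    ] xyz [ 465.4 -301.2    0.5]
```

```bash
cat >> h.py <<'E'
from scipy.spatial.transform import Rotation as Ro
def q_(R):
    x=Ro.from_matrix(R).as_quat(); return [x[3],x[0],x[1],x[2]]
JAR=np.array([594.5,57.8])
def tool(yaw, flip=1):
    "tool down, jaw axis (tool y) along world angle yaw"
    y=flip*np.array([np.cos(yaw),np.sin(yaw),0]); z=np.array([0,0,-1.]); return np.column_stack([np.cross(y,z),y,z])
def scoopR(psi,th):
    "scoop with its nose heading psi, tilted nose-down by th"
    n=np.array([np.cos(psi),np.sin(psi),0]); k=np.array([0,0,1.])
    x=-n*np.cos(th)+k*np.sin(th); z=k*np.cos(th)+n*np.sin(th); return np.column_stack([x,np.cross(z,x),z])
def scoop_tool(psi,th,flip=1):
    S=scoopR(psi,th); y=flip*S[:,1]; z=-S[:,2]; return np.column_stack([np.cross(y,z),y,z])
def tcp_from_grip(g,R): return np.array(g)-6*R[:,2]
def lip_to_tcp(lip,psi,th,flip=1):
    g=np.array(lip)+scoopR(psi,th)@np.array([84,0,73.]); R=scoop_tool(psi,th,flip); return tcp_from_grip(g,R),R
E
python3 - <<'E'
from h import *
for flip in(1,-1):
    R=scoop_tool(np.radians(135),0,flip); j=kinematics.solve_ik(list(tcp_from_grip([475,307.7,85],R)),q_(R)); print("grasp",flip,None if j is None else np.round(j,2))
    for d in range(0,360,30):
        psi=np.radians(d); n=np.array([np.cos(psi),np.sin(psi)]); out=[]
        for th in(0,30,50,65):
            t,R=lip_to_tcp([*(JAR-25*n),185],psi,np.radians(th),flip); j=kinematics.solve_ik(list(t),q_(R)); out.append(None if j is None else list(np.round(j,2)))
        if all(o is not None for o in out): print(flip,d,out[0],out[-1])
        else: print(flip,d,[o is not None for o in out])
E
```

```text
grasp 1 [ 0.47  0.6   1.65 -0.    0.9  -0.32]
1 0 [np.float64(-0.0), np.float64(0.28), np.float64(1.64), np.float64(-0.0), np.float64(1.23), np.float64(1.57)] [np.float64(-0.0), np.float64(1.05), np.float64(0.52), np.float64(-0.0), np.float64(2.7), np.float64(1.57)]
1 30 [np.float64(-0.11), np.float64(0.29), np.float64(1.61), np.float64(-0.0), np.float64(1.24), np.float64(0.93)] [np.float64(0.17), np.float64(1.02), np.float64(0.61), np.float64(-0.59), np.float64(2.55), np.float64(0.91)]
1 60 [np.float64(-0.18), np.float64(0.35), np.float64(1.52), np.float64(-0.0), np.float64(1.27), np.float64(0.35)] [np.float64(0.34), np.float64(0.89), np.float64(0.9), np.float64(-0.81), np.float64(2.19), np.float64(0.67)]
1 90 [np.float64(-0.19), np.float64(0.43), np.float64(1.38), np.float64(-0.0), np.float64(1.33), np.float64(-0.19)] [np.float64(0.47), np.float64(0.73), np.float64(1.28), np.float64(-0.97), np.float64(1.76), np.float64(0.6)]
1 120 [np.float64(-0.15), np.float64(0.51), np.float64(1.25), np.float64(-0.0), np.float64(1.39), np.float64(-0.67)] [np.float64(0.53), np.float64(0.56), np.fl
[... 2932 characters left out ...]
 np.float64(-0.71)]
-1 270 [np.float64(0.18), np.float64(0.46), np.float64(1.33), np.float64(-0.0), np.float64(1.35), np.float64(0.18)] [np.float64(-0.49), np.float64(0.66), np.float64(1.43), np.float64(0.94), np.float64(1.73), np.float64(-0.68)]
-1 300 [np.float64(0.17), np.float64(0.38), np.float64(1.47), np.float64(-0.0), np.float64(1.29), np.float64(-0.36)] [np.float64(-0.35), np.float64(0.83), np.float64(1.03), np.float64(0.76), np.float64(2.14), np.float64(-0.75)]
-1 330 [np.float64(0.1), np.float64(0.31), np.float64(1.58), np.float64(-0.0), np.float64(1.25), np.float64(-0.94)] [np.float64(-0.18), np.float64(0.98), np.float64(0.7), np.float64(0.54), np.float64(2.51), np.float64(-0.97)]
```

View pics/mat_scene.png

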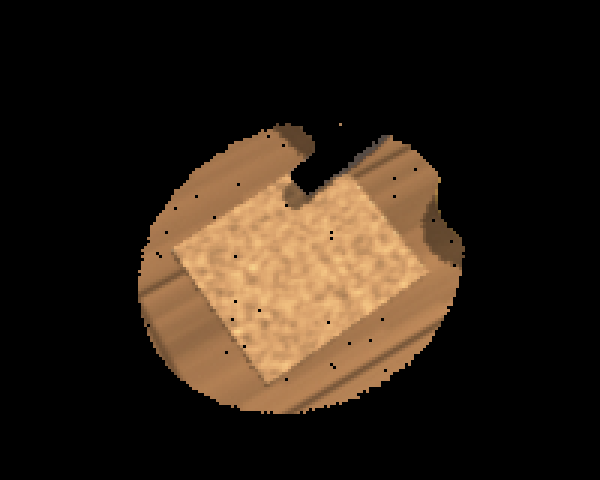

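The mat corners in the crop are (172,250), (266,384) and (428,270), with the hammer head at its top corner; the centre is at about scene pixel (200,307). Now I'll grasp and lift the scoop.

Run:
```python
from h import *
import pickle
s=pickle.load(open("scene0.pkl","rb")); R0=np.array(s["R"]); o=-R0.T@s["t"]
for u,v in((157.3,303.3),(188.7,348),(242.7,310),(200,306.7)):
    d=R0.T@np.array([(u-s["cx"])/s["fx"],(v-s["cy"])/s["fy"],1]); print((o+d*(3-o[2])/d[2]).round(1))
R=scoop_tool(np.radians(135),0)
g=np.array([475,307.7,85.])
env.move_ptp(list(tcp_from_grip(g+[0,0,70],R)),q_(R))
env.servo_line(list(tcp_from_grip(g,R)),rate=120)
env.gripper_close(grasp_force=60)
a=status.get_state(); print(a["finger_gap"],a["wrist_force"],a["clock"])
env.servo_line(list(tcp_from_grip(g+[0,0,60],R)),rate=100)
a=status.get_state(); print(a["finger_gap"],a["wrist_force"],a["moment"],a["clock"],a["ee_pos"])
s=snapshot("side"); save(s,"lift.png")
```

```text
[ 396.9 -381.6    3. ]
[ 543.2 -368.6    3. ]
[ 528.9 -218.6    3. ]
[ 463.2 -299.9    3. ]
13.63292152283127 [ 0.66470821 -0.72288341 -3.14573463] 3.4167
13.908323892817318 [-0.36882097 -0.19423795 -2.40168437] [-0.05223331  0.02391088  0.03310405] 4.1667 [474.69423165 307.55401518 150.56731913]
```

View pics/lift.png

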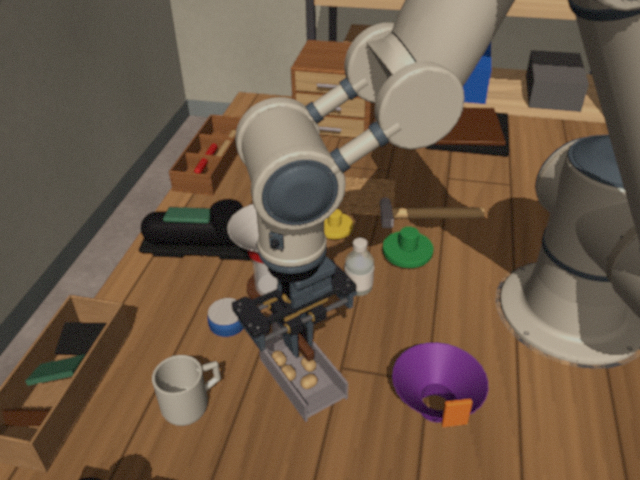

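The picture shows the bar between the fingers at (305,345) and the plugs in the scoop at (295,370). I'll check its height and level with the depth data.

Run:
```python
from h import *
s=snapshot("side");P=cloud(s);hsv=cv2.cvtColor(s["pixels"],cv2.COLOR_RGB2HSV)
o=np.array([468.5,315]);x=np.array([.707,-.707]);y=np.array([.707,.707])
d=P[...,:2]-o; a=d@x;b=d@y;Z=P[...,2]
for lo in range(-80,80,20):
    for nm,m in(("floor",np.abs(b)<34),("wall",(np.abs(b)>36)&(np.abs(b)<43))):
        q=Z[m&(a>lo)&(a<lo+20)&(Z>20)&(Z<110)&(hsv[...,1]<60)&(s["z_map"]>0)]
        if len(q)>8: print(lo,nm,len(q),np.percentile(q,[5,50,95]).round(1))
print(status.get_state()["wrist_force"])
```

```text
-80 floor 326 [66.3 69.5 72.3]
-80 wall 186 [ 64.3  85.1 100.6]
-60 floor 327 [63.1 66.1 68.9]
-60 wall 182 [ 66.2  88.8 100.5]
-40 floor 284 [60.9 63.3 65.8]
-40 wall 171 [ 66.3  87.8 100.3]
-20 floor 169 [61.1 63.5 66.4]
-20 wall 181 [ 65.   86.7 100.5]
0 floor 118 [60.5 63.2 65.8]
0 wall 167 [ 66.2  89.1 100.5]
20 floor 115 [60.7 63.1 65.6]
20 wall 103 [ 67.3  89.7 100.2]
40 floor 69 [60.7 63.2 66.6]
40 wall 87 [ 66.4  86.  100.2]
60 floor 287 [ 62.5  82.5 101.1]
60 wall 23 [67.  78.1 91. ]
[ 0.54124041  0.70807195 -1.99692253]
```

```bash
cat > pour.py <<'E'
from h import *
psi=np.radians(70); n=np.array([np.cos(psi),np.sin(psi)]); L=JAR-30*n
def pose(z,th): 
    t,R=lip_to_tcp([*L,z],psi,np.radians(th)); return list(t),q_(R)
if __name__=="__main__":
    e=status.get_state()["ee_pos"]
    env.servo_line([e[0],e[1],240+85+6],rate=250)
    env.move_ptp(*pose(252,0))
    env.servo_line(*pose(197,0),rate=120)
    env.servo_line(*pose(190,14),rate=70)
    env.servo_line(*pose(182,26),rate=60)
    for i,th in enumerate(range(30,50,4)):
        env.servo_line(*pose(180,th),rate=25); env.wait(.25)
        if i>=2: save(snapshot("scene"),f"p{th}.png")
    a=status.get_state(); print(a["clock"],a["finger_gap"],a["wrist_force"])
E
python3 pour.py && python3 -c "
import cv2,numpy as np
cv2.imwrite('pics/pp.png',np.hstack([cv2.resize(cv2.imread(f'pics/p{t}.png')[120:320,260:460],(400,400)) for t in(38,46)]))"
```

```text
11.875 13.551397629082166 [ 0.10281204  0.48212792 -2.60024954]
```

View pics/pp.png

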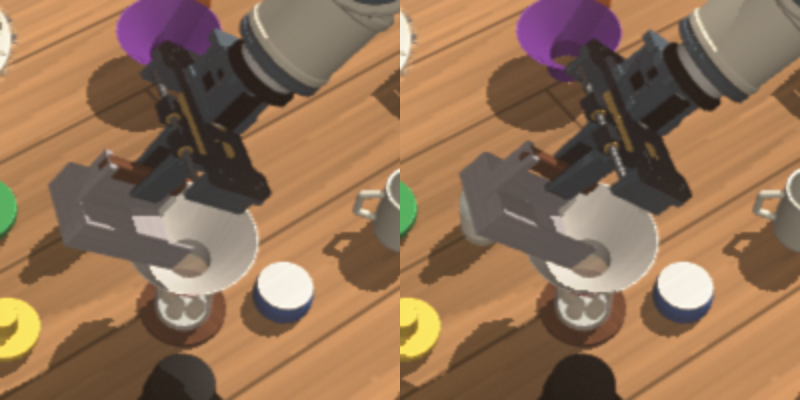

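By 38° plugs were already lying in the jar, at crop pixel (180,305). I'll tilt further, then level off and look at the empty scoop.

Run:
```python
from pour import *
for th in(50,55,60):
    env.servo_line(*pose(180,th),rate=35); env.wait(.2)
env.wait(.3)
for z,th in((184,40),(190,20),(197,0)): env.servo_line(*pose(z,th),rate=110)
env.servo_line(*pose(235,0),rate=150)
s=snapshot("side"); save(s,"s2.png"); s2=snapshot("scene"); save(s2,"c2.png")
import cv2
a=cv2.imread("pics/s2.png")[130:330,200:400]; b=cv2.imread("pics/c2.png")[150:350,250:450]
cv2.imwrite("pics/after.png",np.hstack([cv2.resize(a,(400,400)),cv2.resize(b,(400,400))]))
a=status.get_state(); print(a["clock"],a["finger_gap"],a["wrist_force"])
```

```text
16.0417 13.355714150643008 [-0.26672369 -0.80268805 -1.54332172]
```

View pics/after.png

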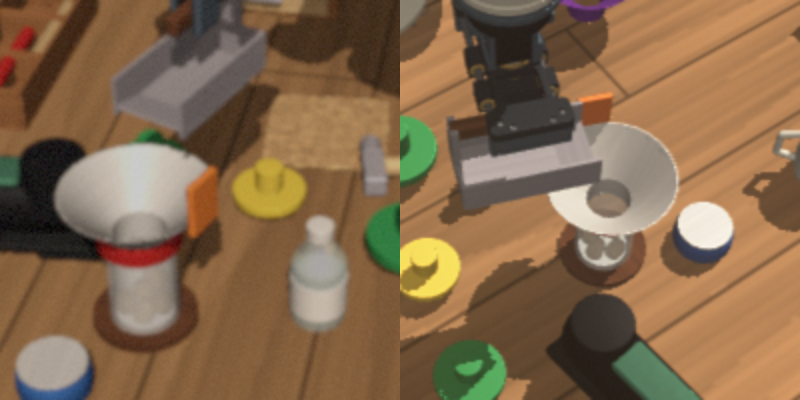

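The scoop is empty, there are no plugs on the bench, and plugs show in the jar at (600,245) of the crop. I'll set the scoop back at its old spot and re-measure the tab.

Run:
```python
from h import *
R=scoop_tool(np.radians(135),0); g=np.array([475,307.7,85.])
env.move_ptp(list(tcp_from_grip(g+[0,0,160],R)),q_(R))
env.servo_line(list(tcp_from_grip(g+[0,0,5],R)),rate=200)
print(env.servo_line(list(tcp_from_grip(g-[0,0,1.5],R)),rate=15,until_force=4), status.get_state()["ee_pos"])
env.let_go()
env.servo_line(list(tcp_from_grip(g+[0,0,60],R)),rate=200)
for n in("scene","side"):
    s=snapshot(n);save(s,n+"3.png");P=cloud(s); hsv=cv2.cvtColor(s["pixels"],cv2.COLOR_RGB2HSV); h,sa=[hsv[...,i].astype(int) for i in(0,1)]
    t=P[(np.hypot(P[...,0]-521,P[...,1]-87)<40)&(h>3)&(h<16)&(sa>150)&(P[...,2]>170)&(s["z_map"]>0)]
    if len(t)>30: print(n,len(t),t.mean(0).round(1),cv2.minAreaRect(t[:,:2].astype(np.float32)),t[:,2].max())
    p=P[(np.hypot(P[...,0]-594.5,P[...,1]-57.8)<80)&(sa<70)&(P[...,2]>160)&(P[...,2]<172)&(s["z_map"]>0)]; print(len(p),cv2.minEnclosingCircle(p[:,:2].astype(np.float32)))
    w=P[(np.hypot(P[...,0]-470,P[...,1]-315)<110)&(sa<70)&(P[...,2]>33)&(P[...,2]<46)&(s["z_map"]>0)]; print("scoop",len(w),cv2.minAreaRect(w[:,:2].astype(np.float32)),np.percentile(w[:,2],97))
print(status.get_state()["clock"])
a=np.radians(157)
for f in(1,-1):
    Rt=tool(a,f); print(f,np.round(kinematics.solve_ik([521,87.5,202],q_(Rt)),2)); Rm=tool(a-np.radians(42),f);print(np.round(kinematics.solve_ik([437,-233,300],q_(Rm)),2))
```

```text
True [476.30246572 306.7525618   96.23511933]
scene 200 [510.7  97.3 187.7] ((509.925537109375, 97.82151794433594), (39.63458251953125, 16.300273895263672), 71.83560180664062) 204.96660269102887
236 ((584.4453735351562, 64.05941009521484), 75.7235336303711)
scoop 214 ((487.05328369140625, 294.56781005859375), (80.11285400390625, 148.5600128173828), 44.61882781982422) 44.68823248064375
302 ((615.928955078125, 75.23789978027344), 65.8487548828125)
scoop 580 ((486.14031982421875, 297.93133544921875), (82.29971313476562, 150.10519409179688), 44.508514404296875) 42.2183058967634
20.3167
1 [ 0.05  0.4   1.63 -0.    1.11 -2.69]
[-0.61  0.25  1.57 -0.    1.33 -2.62]
-1 [ 0.05  0.4   1.63 -0.    1.11  0.45]
[-0.61  0.25  1.57 -0.    1.33  0.52]
```

The tab has moved about 15 mm out and 10 mm down, so the funnel has tilted. The scoop also slid about 25 mm along its bar in the grip. I'll take a look.

Run:
```python
import cv2,numpy as np
a=cv2.imread("pics/side3.png")[180:330,190:340]; b=cv2.imread("pics/scene3.png")[170:320,270:420]
cv2.imwrite("pics/v3.png",np.hstack([cv2.resize(a,(400,400),interpolation=2),cv2.resize(b,(400,400),interpolation=2)]))
```

```text
(no output)
```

View pics/v3.png

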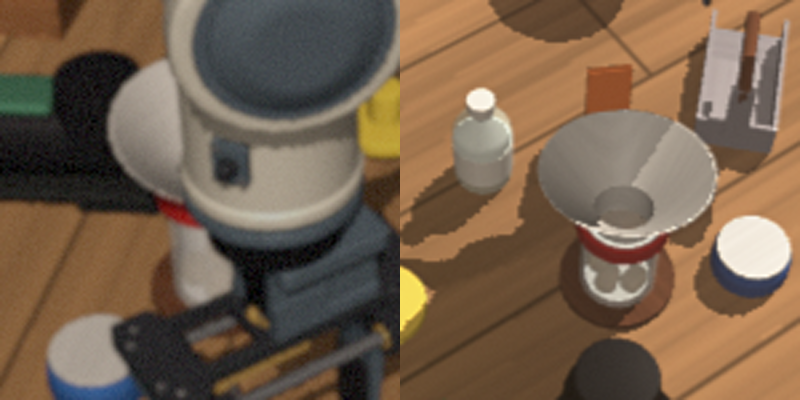

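The scene crop shows the funnel tilted towards its tab, with the red collar bared in front at (625,240). My return transit of the scoop was too low: its underside was at 160, so it clipped the funnel. I'll measure the tilt and grasp the tab along its own axes.

```bash
cat > tilt.py <<'E'
from h import *
from scipy.optimize import least_squares
def measure(n="scene",c=(594.5,57.8),tabdir=np.radians(140),z0=86):
    s=snapshot(n);P=cloud(s); hsv=cv2.cvtColor(s["pixels"],cv2.COLOR_RGB2HSV); h,sa=[hsv[...,i].astype(int) for i in(0,1)]
    ok=s["z_map"]>0; D=np.hypot(P[...,0]-c[0],P[...,1]-c[1])
    t=P[ok&(D<125)&(D>40)&(h>3)&(h<16)&(sa>140)&(P[...,2]>z0+80)]
    m=np.median(t,0); t=t[np.linalg.norm(t-m,axis=1)<35]; m=t.mean(0); U,w,V=np.linalg.svd(t-m); print(n,"tab",len(t),m.round(1),(w/np.sqrt(len(t))).round(1),V.round(3).tolist())
    f=P[cv2.erode((ok&(D<100)&(sa<60)&(P[...,2]>z0+38)&(P[...,2]<z0+100)).astype(np.uint8),np.ones((3,3)))>0]
    def res(p):
        ax=np.array([p[3],p[4],1]);ax/=np.linalg.norm(ax); o=np.array([p[0],p[1],p[2]]); d=f-o; hh=d@ax; r=np.linalg.norm(d-hh[:,None]*ax,axis=1)
        e=(r-26-(hh-30))/1.414   # inner cone; outer lies at -3..-4
        return np.where(np.abs(e)<np.abs(e-3),e,e-3)
    best=min((least_squares(res,[c[0],c[1],z0,a,b],loss="soft_l1") for a in(-.15,0,.15) for b in(-.15,0,.15)),key=lambda r:r.cost)
    print(n,"cone",len(f),best.x.round(3),best.cost/len(f)); return m,V,best.x
if __name__=="__main__":
    measure()
E
python3 tilt.py
```

```text
scene tab 219 [510.8  97.1 186. ] [11.7 11.1  2. ] [[0.391, 0.92, 0.02], [-0.219, 0.072, 0.973], [0.894, -0.385, 0.229]]
scene cone 1596 [ 5.9707e+02  5.4249e+01  9.2239e+01 -1.5700e-01  1.1100e-01] 0.3714566520564462
```

```bash
cat > grabf.py <<'E'
from h import *
a=np.array([-.157,.109,1]);a/=np.linalg.norm(a)
x=np.array([.894,-.385,.2]);x-=a*(x@a);x/=np.linalg.norm(x)
R=np.column_stack([np.cross(x,-a),x,-a]); T=np.array([508.8,97.4,184.5]); q=q_(R)
Ru=tool(np.arctan2(x[1],x[0]))
if __name__=="__main__":
    t=lambda k:list(tcp_from_grip(T+k*a,R))
    e=status.get_state()["ee_pos"]
    env.servo_line([e[0],e[1],290],rate=300)
    env.move_ptp(t(75),q); env.servo_line(t(0),rate=120)
    env.gripper_close(grasp_force=60); s=status.get_state();print(s["finger_gap"],s["wrist_force"],s["moment"],s["clock"])
    env.servo_line(t(42),rate=60); s=status.get_state();print(s["finger_gap"],s["wrist_force"],s["moment"],s["clock"])
    # upright, spout end at z~170 over the jar
    org=np.array([*JAR,170]); g=org+np.array([0,0,110])-79*Ru[:,1]
    env.servo_line(list(tcp_from_grip(g,Ru)),q_(Ru),rate=100)
    s=status.get_state();print(s["finger_gap"],s["wrist_force"],s["moment"],s["clock"])
    for n in("scene","side"): save(snapshot(n),n+"4.png")
    A=cv2.imread("pics/side4.png")[100:340,180:420]; B=cv2.imread("pics/scene4.png")[130:330,250:450]
    cv2.imwrite("pics/v4.png",np.hstack([cv2.resize(A,(400,400)),cv2.resize(B,(400,400))]))
E
python3 grabf.py
```

```text
7.742134710754287 [-0.69959634 -0.44092785  1.04712349] [ 0.03661884  1.11740671 -1.05864013] 23.95
7.594430151610694 [-0.62026966 -0.58446316 -1.42003993] [0.03132242 0.30158079 0.05244395] 24.8
7.6076048193010894 [-0.22453847  0.2238693  -2.24096908] [-0.0273351   0.15571262  0.03397379] 25.55
```

View pics/v4.png

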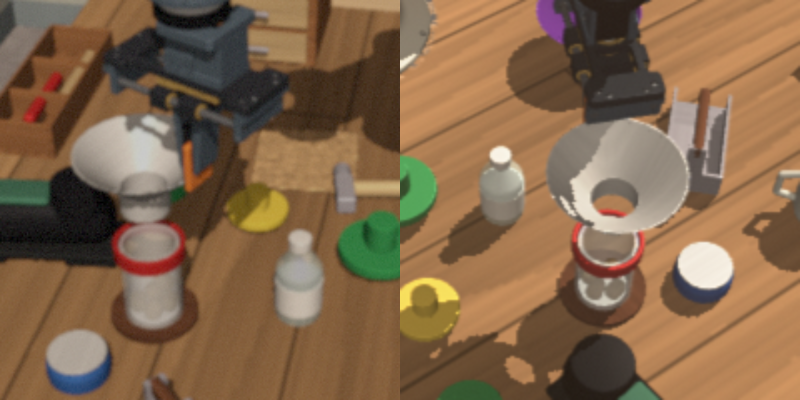

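The funnel is lifted, looks upright and is empty, and the jar is open with the plugs at its bottom. I'll carry the funnel to the mat.

Run:
```python
from grabf import *
from tilt import measure
measure("scene",tuple(JAR),z0=170)
yaw=np.arctan2(x[1],x[0])-np.radians(42); Rm=tool(yaw)
def t(z): return list(tcp_from_grip(np.array([468,-303,z+110.])-79*Rm[:,1],Rm))
env.move_ptp(t(150),q_(Rm))
env.servo_line(t(12),rate=150)
print(env.servo_line(t(0),rate=15,until_force=4),status.get_state()["ee_pos"][2]-116)
measure("scene",(468,-303),z0=5)
env.let_go()
env.servo_line(t(80),rate=200)
env.wait(.2)
measure("scene",(468,-303),z0=5)
print(status.get_state()["clock"])
save(snapshot("scene"),"scene5.png")
```

```text
scene tab 5 [513.8  72.3 270.2] [13.5  1.2  0.1] [[-0.145, 0.06, -0.988], [-0.825, 0.544, 0.154], [-0.547, -0.837, 0.029]]
scene cone 2092 [ 5.94316e+02  5.80960e+01  1.70998e+02 -0.00000e+00  7.00000e-03] 0.35417213280973797
True 3.0002559704422964
scene tab 51 [ 452.4 -224.1  110.7] [15.   2.5  2.2] [[0.06, -0.02, -0.998], [-0.289, -0.957, 0.002], [0.956, -0.288, 0.063]]
scene cone 1718 [ 4.69886e+02 -3.01449e+02  4.81600e+00 -4.00000e-03 -2.00000e-03] 0.39902222330306486
scene tab 162 [ 440.  -231.   112.4] [14.8 11.6  2. ] [[0.202, 0.042, -0.978], [-0.874, -0.444, -0.199], [0.443, -0.895, 0.053]]
scene cone 1985 [ 4.70252e+02 -3.01875e+02  4.70400e+00 -6.00000e-03 -2.00000e-03] 0.4125636691319078
30.7667
```

Run:
```python
from h import *
from scipy.optimize import least_squares
def circ(q,r=None):
    f=lambda p:np.hypot(q[:,0]-p[0],q[:,1]-p[1])-(r or p[2])
    return least_squares(f,[*q[:,:2].mean(0),r or 40],loss="soft_l1",f_scale=1).x.round(1)
for n in("scene","side"):
    s=snapshot(n);save(s,n+"6.png");P=cloud(s);hsv=cv2.cvtColor(s["pixels"],cv2.COLOR_RGB2HSV);h,sa,v=[hsv[...,i].astype(int) for i in range(3)]; ok=s["z_map"]>0;X,Y,Z=np.moveaxis(P,-1,0)
    r=P[ok&(np.hypot(X-594.5,Y-57.8)<60)&((h<5)|(h>172))&(sa>140)&(Z>100)&(Z<132)]; zt=np.percentile(r[:,2],97)
    top=r[r[:,2]>zt-3]; low=r[r[:,2]<zt-5]; print(n,"collar ztop",zt,len(top),circ(top),circ(top,39.75),"side",len(low),circ(low,43))
    g=P[ok&(np.hypot(X-650.5,Y+173)<60)&(h>45)&(h<85)&(sa>100)&(Z>5)]
    zt=np.percentile(g[:,2],98); k=g[g[:,2]>zt-3.5]; d=g[(g[:,2]<zt-24)]; dz=np.percentile(d[:,2],90); d=d[d[:,2]>dz-6]
    if len(d)>5:
        hu=cv2.convexHull(d[:,:2].astype(np.float32))[:,0]
        print(" cap zt",zt,"knob",len(k),k.mean(0).round(1),cv2.minEnclosingCircle(k[:,:2].astype(np.float32)),"disc z",dz,len(d),len(hu),circ(hu),circ(hu,42))
# ray cast of knob-top edge: mask centroid
```

```text
scene collar ztop 121.864023230166 93 [594.9  56.1  39.6] [594.9  56.1  39.8] side 137 [593.2  58.4  43. ]
 cap zt 58.463977524205085 knob 123 [ 651.4 -176.4   57.1] ((651.2570190429688, -175.88587951660156), 16.208694458007812) disc z 29.261104999086356 753 32 [ 651.6 -175.9   41.2] [ 651.1 -175.9   42. ]
side collar ztop 119.29225555873575 140 [594.6  60.2  40. ] [594.6  60.2  39.8] side 256 [595.6  56.7  43. ]
 cap zt 56.476138738064236 knob 65 [ 651.  -173.5   55.2] ((649.1151733398438, -173.39173889160156), 15.947410583496094) disc z 27.723330323980246 436 20 [ 650.2 -171.1   40.5] [ 650.4 -171.1   42. ]
```

```bash
python3 -c "
import cv2,numpy as np
a=cv2.imread('pics/side6.png')[150:300,210:360]; b=cv2.imread('pics/scene6.png')[200:370,160:420]
cv2.imwrite('pics/v6.png',np.hstack([cv2.resize(a,(330,330)),cv2.resize(b,(460,330))]))"
```

```text
(no output)
```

View pics/v6.png

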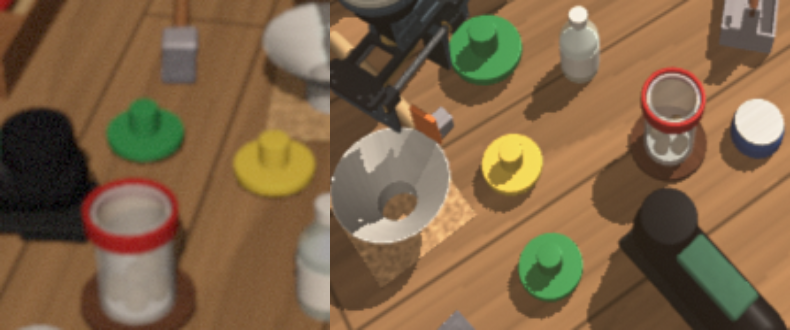

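Picture 10 shows the funnel upright on the mat, the open jar with red collar at crop (673,95), and the small green cap at (550,265) with the shoe top near it. I'll pick up the cap, centring it with two perpendicular squeezes, then place and press it.

```bash
cat > cap.py <<'E'
from h import *
C=np.array([650.8,-174.]); J=np.array([594.7,58.1]); yaw=np.radians(-27)
R1=tool(yaw-np.pi/2); R2=tool(yaw)
st=lambda m:print(m,*[np.round(status.get_state()[k],2) for k in("clock","ee_pos","finger_gap","wrist_force","moment")])
e=status.get_state()["ee_pos"]; env.servo_line([e[0],e[1],260],rate=250)
env.move_ptp([*C,130],q_(R1)); env.servo_line([*C,55],rate=150)
env.gripper_close(grasp_force=8); st("c1"); env.let_go()
env.servo_line([*C,95],rate=150); env.move_ptp([*C,95],q_(R2)); env.servo_line([*C,55],rate=150)
env.gripper_close(grasp_force=60); st("c2")
env.servo_line([*C,55+165],rate=200); env.move_ptp([*J,55+165],q_(R2)); st("over")
env.servo_line([*J,55+128],rate=100); env.wait(.2); st("pre")
print(env.servo_line([*J,55+112],rate=25,until_force=25)); st("in")
E
python3 cap.py
```

```text
c1 34.02 [ 650.78 -174.01   54.96] 31.63 [-0.29 -0.23  0.3 ] [-0.07  0.21  0.03]
c2 38.27 [ 650.84 -174.03   55.  ] 31.02 [ 0.67 -0.3  -0.07] [-0.15  0.04 -0.02]
over 40.19 [595.26  57.07 219.81] 30.79 [ 0.76  0.2  -0.53] [-0.14  0.07 -0.03]
pre 40.91 [595.14  57.99 183.71] 31.04 [ 0.35 -0.7  -1.28] [-0.09  0.1   0.  ]
False
in 41.7 [594.81  58.11 167.06] 30.98 [-0.13 -0.08 -1.25] [-0.12  0.11 -0.01]
```

Run:
```python
from h import *
J=[594.7,58.1]
st=lambda m:print(m,*[np.round(status.get_state()[k],2) for k in("clock","ee_pos","finger_gap","wrist_force","moment")])
for z in(108,105,103,101.5,100):
    r=env.servo_line([*J,55+z],rate=15,until_force=38); st((z,r))
    if r: break
```

```text
(108, False) 42.12 [594.65  58.09 162.9 ] 31.03 [ 0.5   0.25 -0.99] [-0.15  0.1   0.  ]
(105, False) 42.47 [594.65  58.08 159.88] 30.97 [-0.63  0.58 -1.18] [-0.12  0.05  0.03]
(103, False) 42.75 [594.85  58.09 158.05] 30.9 [ 0.26  0.2  -0.09] [-0.1   0.   -0.03]
(101.5, False) 43.0 [594.89  58.09 156.63] 30.84 [-0.03  0.28  2.81] [-0.06 -0.01  0.07]
(100, False) 43.25 [594.93  58.09 155.86] 31.08 [-2.73 -1.24 14.92] [-0.03  0.87  0.03]
```

Run:
```python
from h import *
J=[594.7,58.1]
st=lambda m:print(m,*[np.round(status.get_state()[k],2) for k in("clock","ee_pos","finger_gap","wrist_force","moment")])
r=env.servo_line([*J,55+97],rate=15,until_force=35); st(r)
env.let_go(); st("open"); env.servo_line([*J,55+150],rate=200)
for n in("scene","side"):
    s=snapshot(n);save(s,n+"7.png");P=cloud(s);hsv=cv2.cvtColor(s["pixels"],cv2.COLOR_RGB2HSV);h,sa,v=[hsv[...,i].astype(int) for i in range(3)]; ok=s["z_map"]>0;X,Y,Z=np.moveaxis(P,-1,0)
    N=ok&(np.hypot(X-594.7,Y-58)<60)
    g=P[N&(h>45)&(h<85)&(sa>100)&(Z>100)&(Z<170)]; r=P[N&((h<5)|(h>172))&(sa>140)&(Z>80)&(Z<132)]
    d=g[g[:,2]<135]; hi=g[g[:,2]>152]
    print(n,"green z",np.percentile(g[:,2],[2,50,98]).round(1),"knob",hi.mean(0).round(1),"disc",np.percentile(d[:,2],[5,50,95]).round(1),cv2.minEnclosingCircle(d[:,:2].astype(np.float32)),"red",len(r),np.percentile(r[:,2],[3,50,97]).round(1) if len(r) else 0)
    t=d[np.abs(d[:,2]-np.percentile(d[:,2],90))<4]; A=np.c_[t[:,:2]-t[:,:2].mean(0),np.ones(len(t))]; print("disc slope",np.linalg.lstsq(A,t[:,2],rcond=None)[0].round(3))
A=cv2.imread("pics/side7.png")[170:320,200:350]; B=cv2.imread("pics/scene7.png")[180:330,280:430]
cv2.imwrite("pics/v7.png",np.hstack([cv2.resize(A,(400,400)),cv2.resize(B,(400,400))]))
```

```text
True 43.46 [594.92  58.12 155.91] 31.33 [-2.08 -0.66 11.63] [-0.02  0.81 -0.02]
open 44.47 [594.87  58.12 155.35] 91.36 [ 0.39 -0.77 -0.52] [-0.14  0.12  0.07]
scene green z [121.9 127.6 133.5] knob [nan nan nan] disc [123.5 127.5 130.6] ((595.6573486328125, 56.61140823364258), 41.71977996826172) red 113 [100.  109.2 117.2]
disc slope [ 2.00000e-03 -8.00000e-03  1.28336e+02]
side green z [118.8 127.  157.9] knob [595.2  61.4 156.1] disc [120.2 126.3 129.8] ((596.783935546875, 60.3464241027832), 43.626346588134766) red 258 [ 96.4 104.6 112.3]
disc slope [-4.00000e-03  1.00000e-03  1.27107e+02]<stdin>:11: RuntimeWarning: Mean of empty slice.
  ret = um.true_divide(
```

View pics/v7.png

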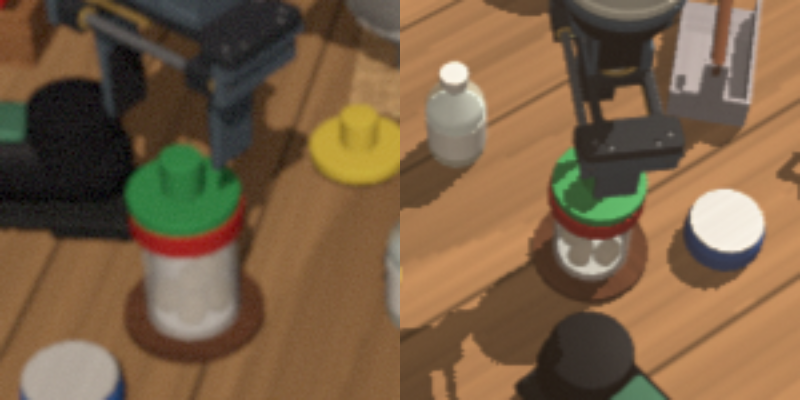

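Both views show the cap level, with its disc top at about 127 (home) and the collar pressed under it. I'll make a confirming press on the knob with closed fingers, which also measures the height, then retreat and run final checks.

Run:
```python
from h import *
from tilt import measure
J=[594.8,58.1]
st=lambda m:print(m,*[np.round(status.get_state()[k],2) for k in("clock","ee_pos","finger_gap","wrist_force")])
env.gripper_close(grasp_force=20)
env.servo_line([*J,190],rate=80); env.wait(.2); st("pre")
r=env.servo_line([*J,178],rate=12,until_force=30); st(r)
env.servo_line([*J,240],rate=150)
env.move_ptp([450,150,330],q_(tool(np.radians(-27)))); env.wait(.2)
measure("scene",(470,-302),z0=5)
for n in("scene","side"):
    s=snapshot(n);save(s,n+"8.png");P=cloud(s);hsv=cv2.cvtColor(s["pixels"],cv2.COLOR_RGB2HSV);h,sa,v=[hsv[...,i].astype(int) for i in range(3)]; ok=s["z_map"]>0;X,Y,Z=np.moveaxis(P,-1,0)
    g=P[ok&(np.hypot(X-594.7,Y-58)<60)&(h>45)&(h<85)&(sa>100)&(Z>118)&(Z<170)]; k=g[g[:,2]>150]; d=g[g[:,2]<131]
    print(n,"knob top",np.percentile(g[:,2],97).round(1),cv2.minEnclosingCircle(k[:,:2].astype(np.float32)),"disc",np.percentile(d[:,2],[50,90]).round(1),cv2.minEnclosingCircle(d[:,:2].astype(np.float32)))
    w=ok&(np.hypot(X-487,Y-296)<110)&(sa<70); t=P[w&(Z>33)&(Z<50)]
    if len(t)>50:
        t=t[t[:,2]>38]; A=np.c_[t[:,:2]-t[:,:2].mean(0),np.ones(len(t))]; print(" scoop",len(t),np.linalg.lstsq(A,t[:,2],rcond=None)[0].round(3))
st("end")
A=cv2.imread("pics/side8.png"); B=cv2.imread("pics/scene8.png")[100:400,140:500]
cv2.imwrite("pics/v8.png",np.hstack([cv2.resize(A[100:440,180:460],(370,450)),cv2.resize(B,(430,450))]))
```

```text
pre 46.88 [594.99  58.09 190.33] 0.07 [ 0.74  0.33 -0.1 ]
True 47.58 [594.77  58.1  182.27] 0.37 [-1.59 -0.39  9.5 ]
scene tab 161 [ 439.9 -231.   113.3] [14.5 11.6  2.1] [[0.265, 0.075, -0.961], [-0.859, -0.436, -0.271], [0.439, -0.897, 0.051]]
scene cone 2034 [ 4.68186e+02 -3.00076e+02  6.38600e+00 -6.00000e-03 -1.60000e-02] 0.4138948335356257
scene knob top 159.2 ((594.337158203125, 58.18196105957031), 17.089418411254883) disc [127.5 129.8] ((594.5066528320312, 56.79840087890625), 42.606258392333984)
 scoop 175 [ 4.0000e-03 -6.0000e-03  4.1715e+01]
side knob top 157.3 ((595.8228759765625, 60.83482360839844), 16.326711654663086) disc [126.3 128.4] ((596.2747192382812, 60.28058624267578), 43.19068908691406)
 scoop 381 [ 8.0000e-03 -5.0000e-03  4.0381e+01]
end 49.26 [450.36 149.67 329.46] 0.1 [-0.81 -0.45 -0.02]
```

View pics/v8.png

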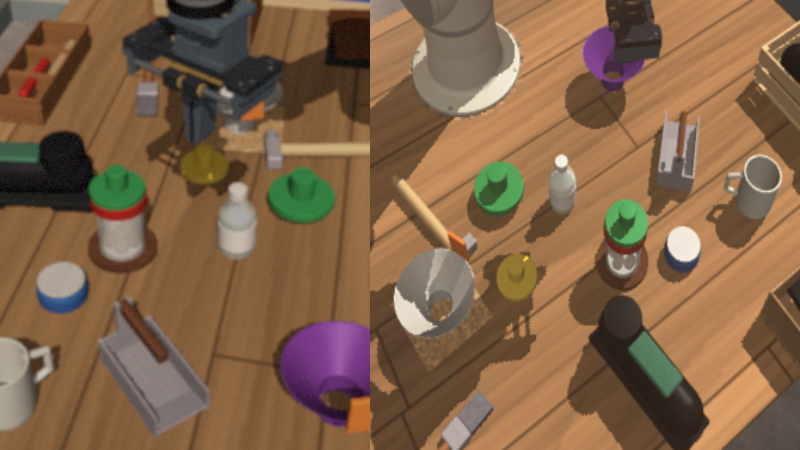

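The tips stopped on the knob at 157.3, against 157 for a cap that is home. The funnel is upright on the mat, the scoop is level and empty, and no plugs are lying about. Handing in.

```bash
python3 -c "
from plant import order,status
order.sign_off(); print(status.get_state()['clock'])"
```

```text
the job is handed in; nothing more can be done
the job is handed in; nothing more can be done
```

The job is done and handed in at about 49 s of the 72 s allowed. The hand-in gave no verdict.

**What I did:** I poured the plugs through the funnel and set the scoop back down upright. I then stood the funnel on its spout on the cork mat, put the small green cap on the jar and pressed it home.

**Last checks:**
- **Cap:** it is level, about 1–2 mm from the jar's axis. The closed fingertips met the knob top at 157.3 mm, against 157 mm for fully home.
- **Funnel:** it stands within about 1° of vertical, about 5 mm from the mat's centre.
- **Scoop:** it is flat, level and empty.
- **Bystanders:** they look unmoved in the final pictures. I did not measure their positions again.

**What went wrong or stayed uncertain:**
- **Scoop clipped the funnel:** my path back with the scoop was too low. It knocked the funnel to about 11° in the jar and slid the scoop about 25 mm along its bar in the grip. I measured the tilt, gripped the tab along its own axis and lifted the funnel out cleanly.
- **Scoop position:** because of that slide, the scoop ended about 25 mm from where it started.
- **Plug count:** I could not count all five plugs in the jar. I saw plugs through the glass, the scoop was empty, and none lay on the bench.
- **Collar:** it seemed to be already partly down before the cap touched it, because I felt almost no resistance until the last 1 mm. The bump probably did that. It lay under the cap's disc at the end, but I did not measure its travel directly.

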